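Set the lathe's press-and-turn speed selector and close its cover

ROBOT

A 6-joint arm with a two-finger parallel gripper is mounted at the origin on the work surface. World frame = base frame: x ahead of the robot, y to its left, z up, the work surface at z = 0. Lengths are in m, angles in rad, forces in N, time in s.
With the tool pointing down it reaches from about 0.375 to 0.9 m from the base axis. Payload 3.1 kg.
Tool frame: the origin (TCP) lies midway between the tips of the shut fingers; the grasp point (between the pads) lies 19 mm behind it; z points along the fingers, y is the line along which they close (so a half turn about z gives the same grasp; the last joint's range is limited). The gripper opens to 87 mm and grips with 3 to 60 N. Pads are 19 mm wide; open, the fingers measure 117 mm over their backs; the gripper's body (75 mm by 190 mm) begins 51 mm behind the grasp point.
Start: joints at [-1.514, 0.527, 1.433, -0, 1.181, -0.178], TCP at [0.145, -0.608, 0.223] pointing down, gripper open.
Joint ranges: [-3.08, 3.08], [-0.75, 2.2], [0.22, 2.44], [-1.43, 4.57], [0, 2.65], [-2.85, 2.85]. Speed limits (rad/s): [2.79, 2.79, 3.14, 3.14, 3.14, 3.14].

INTERFACE

Orientations are given as a unit quaternion [x, y, z, w].
In Python, from rig import robot gives the robot as it stands. The module is installed in compiled form; this text tells all that it offers.
- The arm moves only by the tool play_rows, never from a script. Its arguments are lists of equal length, an entry for each row: "gripper": the closure, from -1 (fully open) to 1 (shut); "delta_pos": the shift along the tool's x, y, z in cm, a list of three; "turn": the turn, a rotation vector about the tool's x, y, z in rad, a list of three. A call has 1 to 12 rows; each row is the pose to reach, as a shift and turn from the pose commanded when the call began, along the tool's axes at that moment; what a row does not reach only later rows make up. A row lasts 1/8 s, in which the tool goes at most 62.5 mm and 10.7 degrees, less where a joint would pass 70% of its speed; a pose out of reach is approached as far as the arm can. A call with a gripper value outside its range is refused whole. The fingers move at their own pace and stop on an object; "squeeze" is the grip in N (left out, the last holds). Time passes only in rows, so rows that repeat a pose let the fingers close. It gives the time, the measured TCP pose, the force, the opening and the grip force at its end, in the units of the state.
- robot.get_obs(): the state, without advancing time (a new reading comes with each control period).
- robot.camera(name): name is "side" or "top" or "wrist"; returns a dict with "color" (400x640x3 uint8, red, green, blue), "vfov" (degrees; the focal length in pixels is half the picture's height over the tangent of half this angle, whatever the lens; pixels are square), "cx", "cy" (the principal point, pixels), "k1" (the pictures are not rectified: a ray, as slopes to the right and down, at radius r is drawn at 1 + k1 r^2 times it, then the intrinsics apply), "R" (3x3) and "t" (3): a world point X has camera coordinates R X + t. Camera axes: x right, y down, z forward; pixel columns grow to the right and rows downward; lengths in m; the calibration is good to about 2 mm. A picture is of the moment at which its call begins. There is no depth.
- robot.hand_in(): hands the job in; it is judged then, once.
The state is a dict: "time": time; "q": joint angles; "joint_velocities": joint speeds; "joint_torque": joint torques, N m; "position": TCP position; "tool_rot": TCP orientation; "ft_force": force on the tool from outside, world axes, zero at the start; "moment": the same for the moment, N m; "grip_width": finger opening in m; "grip_force": force on a finger pad.
Only numpy, scipy, OpenCV 4.12 (cv2) and the standard library are available. Lean on these libraries where they do the work, as an engineer would, in place of code of your own. Each camera call takes 0.05 s, during which the arm holds its last target. There are 200 camera calls.

TASK

The lathe's control box stands open on the bench. Press the sprung selector knob down and turn it to the round stud, feeling for the place near the stud where the knob springs fully back up and locks with its nose towards it, then lower the hinged cover gently until it is fully closed. Leave the things lying around the box where they are.

Things in the scene. Friction and masses are not known exactly. Their poses are not given: they have to be found in the camera images.
- switchbox: control box, blue with a cream top, 170 x 170 x 50 mm high, fixed to the bench; origin at the centre of its underside, z up, x from its front (robot side) to its hinge side. Its flat top is at z = 50 mm.
- selector_grip (a point): middle of the knob's top, on its turning axis, 8 mm in front of the box's centre. Black knob: a disc 76 mm across, 8 mm thick, with an upright bar across it 14 mm wide and 26 mm high, from 34 mm at the tail to 24 mm at the nose side, where an 8 mm wide nose goes on to 44 mm. When up: disc underside 10, disc top 18, bar top 44 mm above the box's top.
- selector_nose (a point): end of the nose (the narrow end of the bar, with a white line), 44 mm from the axis, at the height of the bar's top
- selector (a joint): turn of the knob, rad, counter-clockwise from above positive; 0: nose straight to the front of the box (off, where it starts). Locks only there and at one place by each stud, about 60 and 120 degrees either way; the worn catch sits up to 10 degrees to one side of the studs, alike for all, and must be felt for. While up it cannot be turned, save some play (up to 22 degrees) at off.
- plunger (a joint): how far the knob is pressed down, m: 0 up and locked, 0.009 bottomed. A spring lifts it with 7 N (up) to 12 N (bottomed). It turns only when more than 6 mm down; let go between two places it stays about 6 mm down, unlocked; it snaps up only within about 3 degrees of a catch place, so turn it there with the press eased until it clicks up.
- round_stud (a point): centre of the top of the round stud, a steel disc 17 mm across, 5 mm high on the box's top, 57 mm from the knob's axis. Three other steel studs of that height (22 x 6 mm bar, 20 mm cross, 19 mm triangle) mark the other places; the four stand at -120, -60, 60 and 120 degrees from the off place, which is where varies.
- cover (a joint): opening of the cover, rad: 0 closed, 1.95 fully open. A stiff hinge holds it wherever it is left. The cover is a cream hood 170 x 170 x 56 mm, walls 4 mm, open below, hinged along the top edge of the box on its far side (+x of the box).
- cover_hinge (a point): middle of the hinge line, at the far top edge of the box, 85 mm behind its centre; the line runs along the box's y
- cover_tab (a point): middle of the upper face of the cover's tab: a steel plate 70 mm wide, 5 mm thick, standing 25 mm out from the hood's front wall, 3 to 8 mm above the wall's lower edge, 183 mm from the hinge line. The wall goes on 48 mm past the tab. With the cover open the tab stands upright on top and its upper face looks away from the robot.
- bowl: bystander: turned wooden bowl, 124 mm across, 55 mm high, standing beside the box; origin under its centre
- gouge: bystander: wooden-handled gouge, 240 mm long, 26 mm thick, lying on the bench; origin under its middle, x along it
- centre: bystander: steel lathe centre standing on end, 32 mm across, 60 mm high; origin under its centre
- sandblock: bystander: cork sanding block 70 x 40 x 28 mm; origin under its centre

How it is judged:
On the way, in this order (a step that is already met when the one before it is completed fails the run):
1. the knob is pressed down, the cover still open (value of joint plunger above 0.006 m and value of joint cover above 1 rad), for 0.1 s.
2. the knob has sprung up and is locked with its nose at the round stud, the cover still open (horizontal distance between selector_nose and round_stud below 0.022 m and value of joint plunger below 0.002 m and value of joint cover above 1 rad), for 0.2 s.
At the end, for the whole second after the job is handed in: The selector is up (within 2 mm) and locked with the end of its nose within 22 mm of the centre of the round stud (13 mm when straight at it), the cover is closed to within 0.03 rad and at rest, and the four bystanders are within 30 mm of where they were (horizontal distance between selector_nose and round_stud below 0.022 m and value of joint plunger below 0.002 m and value of joint cover below 0.03 rad and velocity of joint cover above -0.05 rad/s and distance of each of bowl, gouge, centre, sandblock from where it was at the start of the episode below 0.03 m); the robot touches nothing.
It fails at once if the cover is slammed or dropped: it swings shut faster than 2.5 rad/s (velocity of joint cover below -2.5 rad/s).
It fails at once if the turned bowl is moved more than 30 mm (distance of bowl from where it was at the start of the episode above 0.03 m).
It fails at once if the gouge is moved more than 30 mm (distance of gouge from where it was at the start of the episode above 0.03 m).
It fails at once if the lathe centre is moved more than 30 mm (distance of centre from where it was at the start of the episode above 0.03 m).
It fails at once if the sanding block is moved more than 30 mm (distance of sandblock from where it was at the start of the episode above 0.03 m).
It also fails if it takes over 72 s, if anything falls off the work surface, if the arm or the gripper's body presses on something with over 40 N, if the wrist force passes 120 N, or if a joint passes its speed limit or range.

## Working session

There is one attempt and no reset: what is moved stays moved. The work goes in short steps, Python scripts to look and compute and a tool call to move; the robot and the scene stay as the last step left them, time stands still between calls to the robot, and variables do not carry over. Pictures are saved under pics/ and viewed, at most 10 in all, crops included, and the job is handed in when it is done.

Besides the shell and the picture viewer there is one more tool, called after "Request:" as name(argument=value, ...) on one line, values as JSON. play_rows: Moves the arm, as the interface text tells. Its arguments: {"type":"object","properties":{"gripper":{"type":"array","items":{"type":"number"}},"delta_pos":{"type":"array","items":{"type":"array","items":{"type":"number"}}},"turn":{"type":"array","items":{"type":"array","items":{"type":"number"}}},"squeeze":{"type":"number"}},"required":["gripper","delta_pos","turn"]}

```bash
mkdir -p pics
cat > h.py <<'E'
import numpy as np, cv2
from rig import robot
from scipy.spatial.transform import Rotation as Ro
def cam(n,save=None):
    c=robot.camera(n)
    if save: cv2.imwrite('pics/'+save,c['color'][:,:,::-1])
    return c
def ray(c,u,v):
    f=200/np.tan(np.radians(c['vfov'])/2)
    K=np.array([[f,0,c['cx']],[0,f,c['cy']],[0,0,1]])
    p=cv2.undistortPoints(np.array([[[u,v]]],float),K,np.array([c['k1'],0,0,0,0.]))[0,0]
    R=np.array(c['R']);t=np.array(c['t'])
    return -R.T@t, R.T@np.array([p[0],p[1],1])
def onz(c,u,v,z):
    o,d=ray(c,u,v); return o+d*(z-o[2])/d[2]
def proj(c,X):
    f=200/np.tan(np.radians(c['vfov'])/2)
    x=np.array(c['R'])@X+np.array(c['t']); s=x[:2]/x[2]; s=s*(1+c['k1']*(s@s))
    return s*f+[c['cx'],c['cy']]
E
python3 - <<'E'
from h import *
a=cam('top','top.png');b=cam('side','side.png')
for c in(a,b): print({k:np.round(v,3).tolist() for k,v in c.items() if k!='color'})
print(robot.get_obs())
E
```

```text
{'vfov': 47.359, 'cx': 320.214, 'cy': 191.198, 'k1': -0.112, 'R': [[0.021, -1.0, 0.021], [-0.981, -0.025, -0.193], [0.193, -0.017, -0.981]], 't': [-0.026, 0.566, 0.903]}
{'vfov': 53.458, 'cx': 321.386, 'cy': 206.37, 'k1': -0.017, 'R': [[-0.919, -0.395, -0.002], [-0.238, 0.558, -0.795], [0.315, -0.729, -0.607]], 't': [0.49, 0.201, 0.821]}
{'time': 0.1, 'q': array([-1.51451430e+00,  5.28380608e-01,  1.43375644e+00, -2.88710496e-05,
        1.18138053e+00, -1.78494462e-01]), 'joint_velocities': array([ 0.00075589, -0.00115009, -0.00347054,  0.00082659,  0.00022474,
        0.00048867]), 'joint_torque': array([-3.93262308e-04, -4.40986061e+01, -1.77151251e+01,  6.33732369e-02,
        5.34054777e-02, -5.09724418e-05]), 'position': array([ 0.14537806, -0.60719319,  0.22167057]), 'tool_rot': array([ 9.93116805e-01,  1.17124232e-01,  4.54511309e-05, -9.61478752e-04]), 'ft_force': array([-0.05964244, -0.03956558,  0.66361639]), 'moment': array([ 0.05091783,  0.01755422, -0.04595022]), 'grip_force': 0.0, 'grip_width': 0.08697635111345847}
```

View pics/top.png

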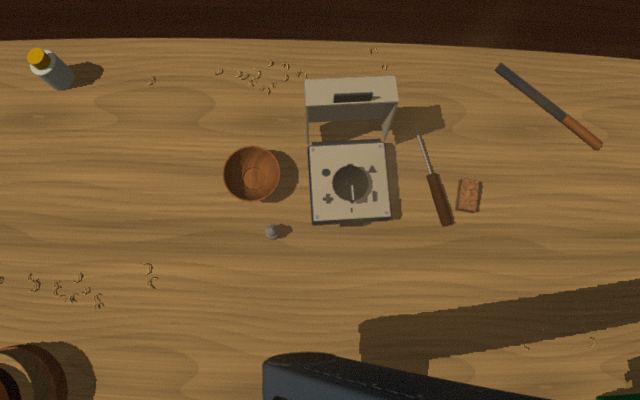

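View pics/side.png

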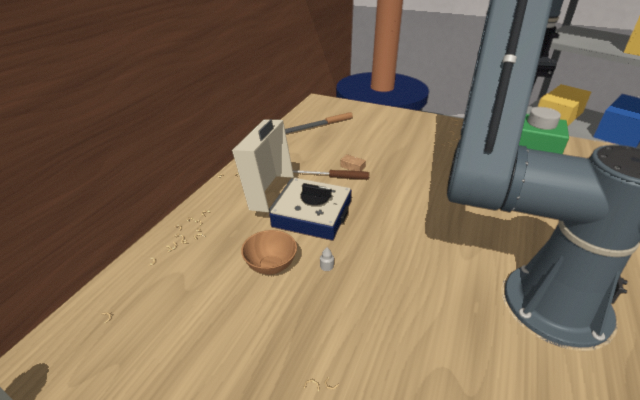

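The top view shows the box at about (349,182), with the open cover above it in the picture. The dark dot at (326,173) looks like the round stud, which is the far-left place (-120°). I'll zoom in to check and measure the box top.

Run:
```python
from h import *
c=cam('top'); im=c['color'][:,:,::-1]
cr=im[70:235,295:405]; cv2.imwrite('pics/topz.png',cv2.resize(cr,None,fx=3.6,fy=3.6,interpolation=cv2.INTER_CUBIC))
# box top: cream mask
hsv=cv2.cvtColor(im,cv2.COLOR_BGR2HSV)
for (u,v) in [(318,160),(380,210),(350,80),(326,173)]: print(u,v,hsv[v,u])
m=((hsv[:,:,1]<70)&(hsv[:,:,2]>110)).astype(np.uint8); m[:138]=0; m[240:]=0; m[:,:300]=0; m[:,400:]=0
m=cv2.morphologyEx(m,cv2.MORPH_OPEN,np.ones((3,3)))
cn=max(cv2.findContours(m,0,2)[0],key=cv2.contourArea)
P=np.array([onz(c,float(p[0][0]),float(p[0][1]),.05)[:2] for p in cv2.convexHull(cn)],np.float32)
r=cv2.minAreaRect(P); print(r,cv2.boxPoints(r))
print('stud',onz(c,326,173,.055))
```

```text
318 160 [ 19  73 165]
380 210 [ 19  78 163]
350 80 [ 20  77 162]
326 173 [21 60 68]
((0.658797025680542, 0.0058488259091973305), (0.006724898237735033, 0.006465439219027758), 1.4522695541381836) [[0.6553537  0.00899529]
 [0.65551764 0.00253193]
 [0.6622403  0.00270236]
 [0.6620764  0.00916573]]
stud [ 0.60634639 -0.02403996  0.055     ]
```

View pics/topz.png

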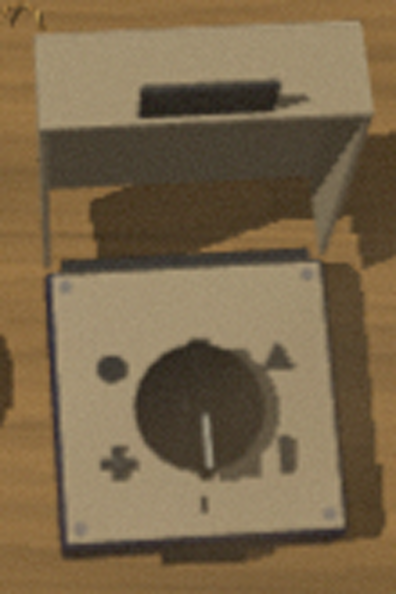

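The zoom confirms the round stud at crop (112,369), full picture (326,172.5). The nose's white line runs (206,413)–(209,466), and the box-top corners are near (50,272), (322,262), (344,530) and (66,543). Next I'll measure these in world coordinates.

Run:
```python
from h import *
c=cam('top'); s=cam('side')
g=lambda u,v,z:onz(c,295+(u+.5)/3.6-.5,70+(v+.5)/3.6-.5,z)
C=np.array([g(*p,.05) for p in [(50,272),(322,262),(344,530),(66,543)]]); print(C.round(4))
print([round(float(np.linalg.norm(C[i]-C[i-1])),4) for i in range(4)])
ctr=C.mean(0); xd=C[0]+C[1]-C[2]-C[3]; yaw=np.arctan2(xd[1],xd[0]); yd=C[0]+C[3]-C[1]-C[2]; yaw2=np.arctan2(-yd[0],yd[1])
yaw=(yaw+yaw2)/2
print('ctr',ctr,'yaw',np.degrees(yaw),np.degrees(yaw2))
Rz=Ro.from_euler('z',yaw).as_matrix()
B=lambda x,y,z:np.array([ctr[0],ctr[1],0])+Rz@np.array([x,y,z])
print('axis',B(-.008,0,.094))
print('stud exp',B(-.008+.057*.5,.057*.866,.055),'seen',g(112,369,.055))
print('nose line', g(206,413,.094),g(209,466,.094),'exp nose',B(-.052,0,.094))
print('hinge',B(.085,0,.05))
# tab/hood open: tab corners 
for th in (1.75,1.85,1.95):
  f=lambda r,h,y: B(.085-r*np.cos(th)-h*np.sin(th)*-1,y,.05+r*np.sin(th)+h*np.cos(th))
  # r along cover from hinge, h up-normal when closed
  for nm,a in [('tabTipL',(.195,.008,.035)),('tabTipR',(.195,.008,-.035)),('lowL',(.17,0,.085)),('lowR',(.17,0,-.085)),('backL',(.17,.056,.085))]:
    p=f(*a);q=proj(c,p);print(th,nm,p.round(3),q.round(1),((q-[295,70])*3.6).round(),proj(s,p).round(1))
```

```text
[[ 0.6682  0.0147  0.05  ]
 [ 0.6793 -0.1492  0.05  ]
 [ 0.5164 -0.1611  0.05  ]
 [ 0.5051  0.0011  0.05  ]]
[0.1637, 0.1643, 0.1633, 0.1626]
ctr [ 0.5922357  -0.07362786  0.05      ] yaw 4.188541500272257 3.9277928637240804
axis [ 0.58425706 -0.07421217  0.094     ]
stud exp [ 0.6090756  -0.02290041  0.055     ] seen [ 0.60820889 -0.02347491  0.055     ]
nose line [ 0.5747723  -0.07573031  0.094     ] [ 0.54452226 -0.0776438   0.094     ] exp nose [ 0.54037458 -0.07742588  0.094     ]
hinge [ 0.67700867 -0.06741957  0.05      ]
1.75 tabTipL [ 0.717 -0.029  0.24 ] [333.7  88.5] [139.  66.] [253.5 130.3]
1.75 tabTipR [ 0.722 -0.099  0.24 ] [372.7  87.1] [280.  61.] [266.5 118. ]
1.75 lowL [0.701 0.02  0.217] [306.  101.1] [ 40. 112.] [249.4 150. ]
1.75 lowR [ 0.713 -0.15   0.217] [398.6  97.6] [373.  99.] [279.9 119.1]
1.75 backL [0.756 0.024 0.207] [304.7  75.6] [35. 20.] [228.5 150. ]
1.85 tabTipL [ 0.736 -0.028  0.235] [332.9  80. ] [136.  36.] [246.5 131.2]
1.85 tabTipR [ 0.741 -0.098  0.235] [371.5  78.6] [275.  31.] [259.7 119. ]
1.85 lowL [0.718 0.021 0.213] [305.6  93.4] [38. 84.] [243.1 150.3]
1.85 lowR [ 0.73  -0.149  0.213] [397.4  90.1] [369.  72.] [274.2 119.6]
1.85 backL [0.771 0.025 0.198] [304.4  70.4] [34.  1.] [223.3 152.5]
1.95 tabTipL [ 0.754 -0.027  0.228] [332.1  72.4] [134.   9.] [240.  132.7]
1.95 tabTipR [ 0.759 -0.097  0.228] [370.2  71.1] [271.   4.] [253.4 120.6]
1.95 lowL [0.734 0.022 0.208] [305.2  86.6] [37. 60.] [237.1 151.3]
1.95 lowR [ 0.746 -0.148  0.208] [396.   83.3] [364.  48.] [268.7 120.7]
1.95 backL [0.785 0.026 0.187] [304.2  66.1] [ 33. -14.] [218.7 155.5]
```

The measurements agree with the given sizes: the knob axis is at (0.584, -0.074), the round stud is at -120°, and the cover is at about 1.69 rad. I'll bring the hand over the knob with a yaw that leaves the wrist range for the -120° turn.

Request:
play_rows(gripper=[-1,-1,-1,-1,-1,-1,-1,-1,-1,-1,-1,-1], delta_pos=[[4.6,-3.5,0],[9.2,-6.9,0],[13.8,-10.4,0],[18.4,-13.9,0],[23,-17.3,0],[27.5,-20.8,0],[32.1,-24.3,0],[36.7,-27.8,0],[41.3,-31.2,0],[45.9,-34.7,0],[50.5,-38.2,0],[55.1,-41.6,0]], turn=[[0,0,-0.18],[0,0,-0.36],[0,0,-0.54],[0,0,-0.72],[0,0,-0.9],[0,0,-1.08],[0,0,-1.26],[0,0,-1.44],[0,0,-1.62],[0,0,-1.8],[0,0,-1.98],[0,0,-2.16]])

```text
time: 1.75
position: [0.5856, -0.0734, 0.2226]
tool_rot: [0.362, 0.932, -0.0, 0.0]
ft_force: [0.3, -1.0, 0.3]
grip_width: 0.0871
grip_force: 0.0
```

```bash
cat > go.py <<'E'
from h import *
import sys
def rel(x,y,z,yaw):
    o=robot.get_obs(); R=Ro.from_quat(o['tool_rot']); t=Ro.from_euler('z',yaw,degrees=True)*Ro.from_euler('x',180,degrees=True)
    print('t',o['time'],'pos',o['position'].round(4),'q6',o['q'][5].round(2),'yaw',np.degrees(np.arctan2(*R.as_matrix()[[1,0],0])).round(2),'F',o['ft_force'].round(2),'M',o['moment'].round(2),'w',o['grip_width'],o['grip_force'])
    print('d cm',(R.inv().apply(np.array([x,y,z])-o['position'])*100).round(2),'turn',(R.inv()*t).as_rotvec().round(3))
if __name__=='__main__': rel(*map(float,sys.argv[1:]))
E
python3 go.py .584 -.074 .072 184.06
```

```text
t 1.75 pos [ 0.5856 -0.0734  0.2226] q6 -1.14 yaw 137.57 F [ 0.31 -0.99  0.28] M [ 0.01 -0.26  0.03] w 0.087080224864856 0.0
d cm [ 0.08 -0.15 15.06] turn [-0.     0.    -0.811]
```

Request:
play_rows(gripper=[-1,-1,-1,-1,-1,-1,-1,-1,-1], delta_pos=[[0.1,-0.15,0],[0.1,-0.15,0],[0.1,-0.15,2],[0.1,-0.15,5],[0.1,-0.15,9],[0.1,-0.15,12],[0.1,-0.15,14],[0.1,-0.15,14.9],[0.1,-0.15,14.9]], turn=[[0,0,-0.18],[0,0,-0.36],[0,0,-0.54],[0,0,-0.72],[0,0,-0.81],[0,0,-0.81],[0,0,-0.81],[0,0,-0.81],[0,0,-0.81]])

```text
time: 2.88
position: [0.5826, -0.0754, 0.0732]
tool_rot: [-0.032, 1.0, 0.0, -0.0]
ft_force: [-0.3, 0.6, -0.3]
grip_width: 0.0869
grip_force: 0.0
```

Request:
play_rows(gripper=[0.3,0.6,1,1,1,1], delta_pos=[[0,0,0],[0,0,0],[0,0,0],[0,0,0],[0,0,0],[0,0,0]], turn=[[0,0,0],[0,0,0],[0,0,0],[0,0,0],[0,0,0],[0,0,0]], squeeze=25)

```text
time: 3.62
position: [0.5828, -0.0755, 0.0736]
tool_rot: [-0.032, 1.0, -0.0, 0.0]
ft_force: [0.4, 0.1, 0.1]
grip_width: 0.0348
grip_force: 0.0
```

Run:
```python
from h import *
import go
go.rel(.584,-.074,.072,184.06)
c=cam('wrist','w1.png')
```

```text
t 3.625 pos [ 0.5828 -0.0755  0.0736] q6 -1.95 yaw -176.38 F [0.4  0.06 0.06] M [ 0.13 -0.15  0.01] w 0.03479830430985998 0.0
d cm [-0.13  0.14  0.16] turn [-0.     0.    -0.008]
```

View pics/w1.png

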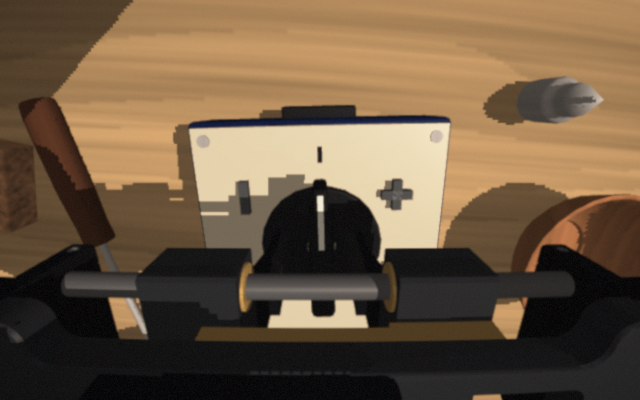

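The wrist view shows the nose's white line at (320,222) midway between the fingers, which are still closing. I'll centre the hand slightly and finish closing.

Request:
play_rows(gripper=[1,1,1,1,1,1], delta_pos=[[-0.1,0.1,0.1],[-0.1,0.1,0.1],[-0.1,0.1,0.1],[-0.1,0.1,0.1],[-0.1,0.1,0.1],[-0.1,0.1,0.1]], turn=[[0,0,0],[0,0,0],[0,0,0],[0,0,0],[0,0,0],[0,0,0]], squeeze=25)

```text
time: 4.42
position: [0.5837, -0.0733, 0.0724]
tool_rot: [-0.032, 0.999, 0.001, -0.0]
ft_force: [2.1, 5.0, 0.1]
grip_width: 0.0138
grip_force: 25.0
```

```bash
python3 go.py .584 -.074 .072 184.06
```

```text
t 4.425 pos [ 0.5837 -0.0733  0.0724] q6 -1.95 yaw -176.37 F [2.13 5.03 0.12] M [ 1.04 -0.3   0.22] w 0.013789521486755128 24.999646756332368
d cm [-0.03 -0.07  0.04] turn [ 0.001 -0.    -0.008]
```

Request:
play_rows(gripper=[1,1,1,1,1], delta_pos=[[0,0.1,0.3],[0,0.1,0.6],[0,0.1,0.9],[0,0.1,1.0],[0,0.1,1.0]], turn=[[0,0,0],[0,0,0],[0,0,0],[0,0,0],[0,0,0]], squeeze=40)

```text
time: 5.05
position: [0.5838, -0.0732, 0.064]
tool_rot: [-0.032, 0.999, -0.0, 0.0]
ft_force: [-1.6, 3.7, 10.2]
grip_width: 0.014
grip_force: 40.0
```

```bash
python3 go.py .584 -.074 .072 184.06
```

```text
t 5.05 pos [ 0.5838 -0.0732  0.064 ] q6 -1.95 yaw -176.34 F [-1.62  3.75 10.22] M [0.76 0.16 0.2 ] w 0.014035198146159732 40.001625859877095
d cm [-0.02 -0.08 -0.8 ] turn [-0.     0.    -0.007]
```

The knob is down about 8.4 mm with 10 N on it. Now I'll turn it clockwise from above, towards -120°.

Request:
play_rows(gripper=[1,1,1], delta_pos=[[0,0,0],[0,0,0],[0,0,0]], turn=[[0,0,0.1],[0,0,0.2],[0,0,0.3]])

```text
time: 5.42
position: [0.5837, -0.0731, 0.0641]
tool_rot: [0.119, 0.993, -0.0, 0.0]
ft_force: [-1.2, 4.0, 10.5]
grip_width: 0.0138
grip_force: 40.0
```

```bash
python3 go.py .584 -.074 .072 64.06
```

```text
t 5.425 pos [ 0.5837 -0.0731  0.0641] q6 -1.65 yaw 166.29 F [-1.17  3.97 10.54] M [0.79 0.15 0.16] w 0.013790303231576942 39.99871493317187
d cm [-0.05 -0.08 -0.79] turn [0.    0.    1.784]
```

Request:
play_rows(gripper=[1,1,1,1,1,1,1,1,1,1,1], delta_pos=[[0,0,0],[0,0,0],[0,0,0],[0,0,0],[0,0,0],[0,0,0],[0,0,0],[0,0,0],[0,0,0],[0,0,0],[0,0,0]], turn=[[0,0,0.15],[0,0,0.3],[0,0,0.45],[0,0,0.6],[0,0,0.75],[0,0,0.9],[0,0,1.05],[0,0,1.2],[0,0,1.35],[0,0,1.5],[0,0,1.55]])

```text
time: 6.8
position: [0.5841, -0.0729, 0.0642]
tool_rot: [0.78, 0.626, 0.001, 0.0]
ft_force: [-0.3, 4.5, 11.1]
grip_width: 0.014
grip_force: 40.0
```

```bash
python3 go.py .584 -.074 .072 64.06
```

```text
t 6.8 pos [ 0.5841 -0.0729  0.0642] q6 -0.1 yaw 77.52 F [-0.32  4.53 11.13] M [0.93 0.16 0.26] w 0.013964831613902043 40.00108384061605
d cm [-0.11  0.02 -0.78] turn [ 0.001 -0.001  0.235]
```

Knob at about -106.5°. I'll ease the press and feel for the catch.

Request:
play_rows(gripper=[1,1,1], delta_pos=[[0,0,-0.3],[0,0,-0.5],[0,0,-0.5]], turn=[[0,0,0],[0,0,0],[0,0,0]])

```text
time: 7.18
position: [0.5841, -0.0728, 0.0676]
tool_rot: [0.779, 0.627, 0.001, 0.0]
ft_force: [1.3, 4.5, 0.5]
grip_width: 0.0137
grip_force: 40.0
```

Request:
play_rows(gripper=[1,1,1,1], delta_pos=[[0,0,0],[0,0,0],[0,0,0],[0,0,0]], turn=[[0,0,0.02],[0,0,0.04],[0,0,0.06],[0,0,0.07]])

```text
time: 7.68
position: [0.5841, -0.0729, 0.0687]
tool_rot: [0.801, 0.599, 0.001, 0.0]
ft_force: [0.8, 4.7, 8.5]
grip_width: 0.0135
grip_force: 40.0
```

```bash
python3 go.py .584 -.074 .072 64.06
```

```text
t 7.675 pos [ 0.5841 -0.0729  0.0687] q6 -0.03 yaw 73.58 F [0.76 4.72 8.52] M [ 0.96 -0.02  0.16] w 0.013494431714965874 40.000885961344466
d cm [-0.1   0.02 -0.33] turn [ 0.001 -0.001  0.166]
```

The force jumped from 0.5 to 8.5 N at -110.5°, so the catch has engaged. I'll let the knob rise.

Request:
play_rows(gripper=[1,1,1,1], delta_pos=[[0,0,-0.2],[0,0,-0.4],[0,0,-0.5],[0,0,-0.5]], turn=[[0,0,0],[0,0,0],[0,0,0],[0,0,0]])

```text
time: 8.18
position: [0.5841, -0.0729, 0.0724]
tool_rot: [0.801, 0.599, 0.001, -0.0]
ft_force: [1.2, 5.4, 0.5]
grip_width: 0.0141
grip_force: 40.0
```

Request:
play_rows(gripper=[0.6,0.2,-0.2,-1,-1,-1], delta_pos=[[0,0,0],[0,0,0],[0,0,0],[0,0,0],[0,0,0],[0,0,0]], turn=[[0,0,0],[0,0,0],[0,0,0],[0,0,0],[0,0,0],[0,0,0]])

```text
time: 8.93
position: [0.5836, -0.0734, 0.0726]
tool_rot: [0.801, 0.599, -0.0, 0.0]
ft_force: [0.4, 0.7, -0.1]
grip_width: 0.0593
grip_force: 0.0
```

```bash
python3 go.py .584 -.074 .072 64.06;  python3 - <<'E'
from h import *
c=cam('wrist','w2.png')
E
```

```text
t 8.925 pos [ 0.5836 -0.0734  0.0726] q6 -0.03 yaw 73.61 F [ 0.43  0.68 -0.07] M [ 0.   -0.08  0.01] w 0.05929278117368298 0.0
d cm [-0.04  0.05  0.06] turn [-0.     0.     0.167]
```

View pics/w2.png

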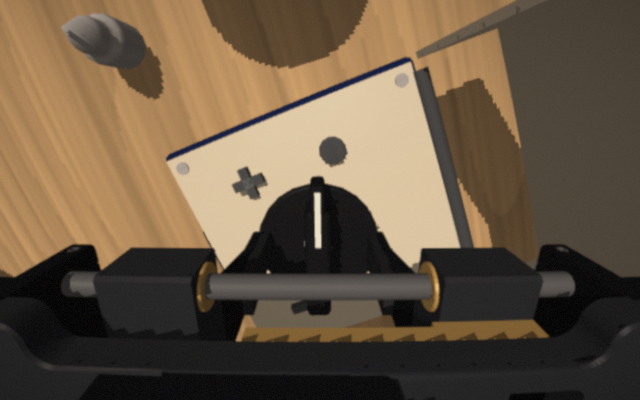

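The nose now points beside the round stud (stud at (333,150), nose end at (317,180)). The hand came back to z = 0.0724 with no force on it, so the knob is up and locked at about -110.5°. That puts the nose about 16 mm from the stud. Next I'll back the hand out and move it behind the cover's tab.

Request:
play_rows(gripper=[-0.5,-0.5,-0.5,0,0.5,1,1,1,1,1,1,1], delta_pos=[[0,0,-1.5],[0,0,-3.5],[-0.7,-1.9,-6],[-1.4,-3.75,-10],[-1.4,-3.75,-15],[-1.4,-3.75,-20],[-1.4,-3.75,-24],[-1.4,-3.75,-24],[-1.4,-3.75,-24],[-1.4,-3.75,-24],[-1.4,-3.75,-24],[-1.4,-3.75,-24]], turn=[[0,0,0],[0,0,0],[0,0,0],[0,0,0],[0,0,0.15],[0,0,0.3],[0,0,0.45],[0,0,0.6],[0,0,0.75],[0,0,0.9],[0,0,1.05],[0,0,1.21]])

```text
time: 10.48
position: [0.5435, -0.0761, 0.3137]
tool_rot: [0.999, 0.035, 0.001, 0.0]
ft_force: [-0.3, 0.3, 0.4]
grip_width: 0.0006
grip_force: 0.0
```

```bash
cat > cov.py <<'E'
from h import *
yaw=np.radians(4.06); X=np.array([np.cos(yaw),np.sin(yaw),0]);H=np.array([.677,-.0674,.05])
def corner(th,rc,gap=0):
    e=np.array([-np.cos(th),np.sin(th)]);n=np.array([np.sin(th),np.cos(th)])
    p=rc*e+(.008+gap)*n+[.0095,0]
    return H+X*p[0]+np.array([0,0,p[1]])
def rows(ths,gap=0):
    o=robot.get_obs();R=Ro.from_quat(o['tool_rot'])
    print(o['position'].round(4),o['ft_force'].round(1))
    for th in ths:
        rc=.193-.008*min(1,th/.9)
        print(round(th,2),(R.inv().apply(corner(th,rc,gap)-o['position'])*100).round(2).tolist())
E
python3 go.py .677 -.0674 .31 4.06
python3 - <<'E'
from cov import *
rows([1.68]); rows([1.68],.015)
c=cam('top','t2.png')
for th in(1.6,1.68): 
  for y in(.035,-.035):
    e=np.array([-np.cos(th),np.sin(th)]);n=np.array([np.sin(th),np.cos(th)]);p=.195*e+.008*n
    print(th,proj(c,H+X*p[0]+np.array([-X[1],X[0],0])*y+[0,0,p[1]]).round(1))
E
```

```text
t 10.475 pos [ 0.5435 -0.0761  0.3137] q6 1.16 yaw 3.99 F [-0.31  0.32  0.39] M [0.04 0.06 0.01] w 0.0005650560130909863 0.0
d cm [13.38  0.06  0.38] turn [ 0.    -0.001 -0.001]
[ 0.5435 -0.0761  0.3137] [-0.3  0.3  0.4]
1.68 [17.13, 0.05, 8.08]
[ 0.5435 -0.0761  0.3137] [-0.3  0.3  0.4]
1.68 [18.62, 0.05, 8.25]
1.6 [334.8 102.7]
1.6 [374.4 101.3]
1.68 [334.2  94.9]
1.68 [373.6  93.5]
```

View pics/t2.png

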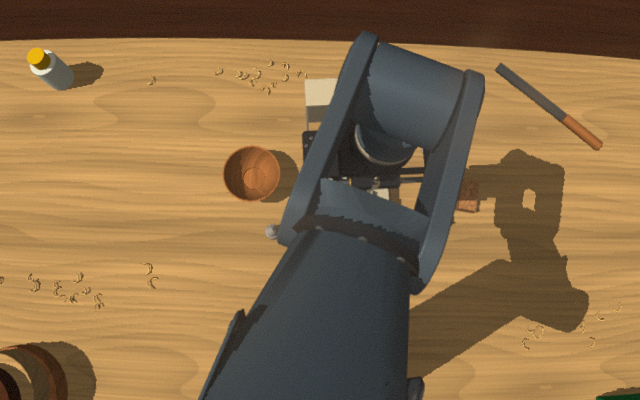

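The arm hides the cover in this view. In the first picture the tab tip at (333.6,94.4) matches the model at 1.68 rad. I'll go over the tab and come down behind it.

Request:
play_rows(gripper=[1,1,1,1,1,1,1,1], delta_pos=[[5,0,0],[10,0,0],[15,0,0],[20,0,0],[20,0,3],[20,0,6],[20,0,8.2],[20,0,8.2]], turn=[[0,0,0],[0,0,0],[0,0,0],[0,0,0],[0,0,0],[0,0,0],[0,0,0],[0,0,0]])

```text
time: 11.52
position: [0.7416, -0.0609, 0.2286]
tool_rot: [0.999, 0.038, -0.002, -0.001]
ft_force: [-0.4, 0.3, -0.1]
grip_width: 0.0004
grip_force: 0.0
```

Run:
```python
from cov import *
rows([1.75,1.68,1.62,1.56,1.5,1.44,1.38,1.32,1.26,1.2])
c=cam('side','s2.png')
```

```text
[ 0.7416 -0.0609  0.2286] [-0.4  0.3 -0.1]
1.75 [-1.46, 0.18, -0.19]
1.68 [-2.73, 0.17, -0.43]
1.62 [-3.84, 0.17, -0.56]
1.56 [-4.95, 0.16, -0.62]
1.5 [-6.06, 0.15, -0.62]
1.44 [-7.17, 0.15, -0.55]
1.38 [-8.27, 0.14, -0.41]
1.32 [-9.36, 0.14, -0.21]
1.26 [-10.44, 0.13, 0.05]
1.2 [-11.5, 0.12, 0.38]
```

View pics/s2.png

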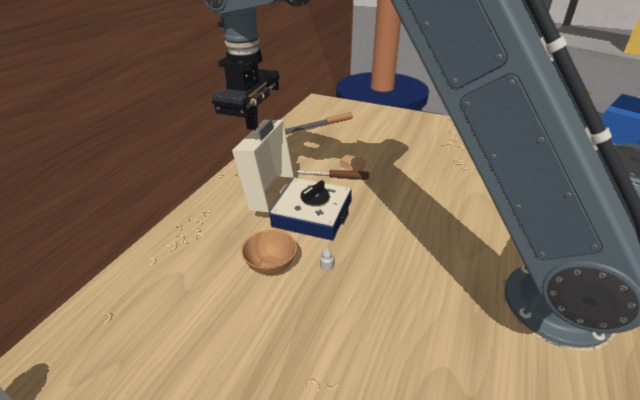

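The side view shows the shut fingers behind the tab at (255,125), and the knob turned with its nose towards the far left. Now I'll push gently along the arc.

Request:
play_rows(gripper=[1,1,1,1,1,1,1,1,1,1], delta_pos=[[-1.4,0.15,-0.2],[-2.7,0.15,-0.4],[-3.8,0.15,-0.5],[-4.9,0.15,-0.6],[-6.0,0.15,-0.6],[-7.1,0.15,-0.5],[-8.2,0.15,-0.4],[-9.3,0.15,-0.2],[-10.4,0.15,0.05],[-11.5,0.15,0.4]], turn=[[0,0,0],[0,0,0],[0,0,0],[0,0,0],[0,0,0],[0,0,0],[0,0,0],[0,0,0],[0,0,0],[0,0,0]])

```text
time: 12.82
position: [0.6276, -0.0716, 0.2262]
tool_rot: [0.999, 0.037, -0.0, 0.0]
ft_force: [1.2, -1.4, 2.6]
grip_width: 0.0003
grip_force: 1.2
```

Run:
```python
from cov import *
rows([1.2,1.14,1.08,1.02,.96,.9,.84,.78,.72,.66,.6,.54,.48])
```

```text
[ 0.6276 -0.0716  0.2262] [ 1.2 -1.4  2.6]
1.2 [-0.06, -0.07, 0.09]
1.14 [-1.1, -0.08, 0.48]
1.08 [-2.11, -0.08, 0.93]
1.02 [-3.1, -0.08, 1.44]
0.96 [-4.05, -0.09, 2.01]
0.9 [-4.97, -0.09, 2.63]
0.84 [-5.88, -0.1, 3.27]
0.78 [-6.76, -0.1, 3.97]
0.72 [-7.6, -0.1, 4.72]
0.66 [-8.39, -0.11, 5.52]
0.6 [-9.13, -0.11, 6.37]
0.54 [-9.82, -0.11, 7.26]
0.48 [-10.46, -0.11, 8.2]
```

Request:
play_rows(gripper=[1,1,1,1,1,1,1,1,1,1,1,1], delta_pos=[[-1.1,0,0.5],[-2.1,0,0.9],[-3.1,0,1.4],[-4.05,0,2.0],[-4.95,0,2.6],[-5.9,0,3.3],[-6.75,0,4.0],[-7.6,0,4.7],[-8.4,0,5.5],[-9.1,0,6.4],[-9.8,0,7.3],[-10.45,0,8.2]], turn=[[0,0,0],[0,0,0],[0,0,0],[0,0,0],[0,0,0],[0,0,0],[0,0,0],[0,0,0],[0,0,0],[0,0,0],[0,0,0],[0,0,0]])

```text
time: 14.32
position: [0.5232, -0.079, 0.1438]
tool_rot: [0.999, 0.037, -0.001, -0.0]
ft_force: [0.2, 0.1, 1.3]
grip_width: 0.0005
grip_force: 1.1
```

Run:
```python
from cov import *
rows([.48,.42,.36,.3,.24,.18,.13,.09,.06,.03,0,-.01])
c=cam('side','s3.png')
```

```text
[ 0.5232 -0.079   0.1438] [0.2 0.1 1.3]
0.48 [-0.0, -0.07, -0.04]
0.42 [-0.58, -0.07, 0.93]
0.36 [-1.11, -0.08, 1.95]
0.3 [-1.57, -0.08, 2.99]
0.24 [-1.97, -0.08, 4.07]
0.18 [-2.31, -0.08, 5.17]
0.13 [-2.54, -0.08, 6.1]
0.09 [-2.69, -0.08, 6.86]
0.06 [-2.78, -0.08, 7.43]
0.03 [-2.86, -0.08, 8.01]
0 [-2.92, -0.08, 8.58]
-0.01 [-2.93, -0.08, 8.78]
```

View pics/s3.png

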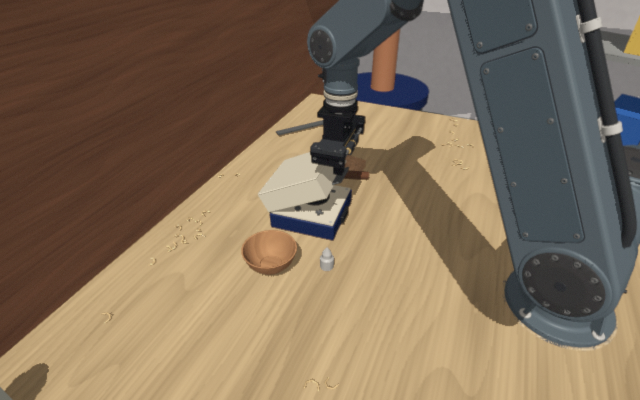

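The cover is following the fingers and is about half closed at (300,185). I'll carry on down more slowly near the end.

Request:
play_rows(gripper=[1,1,1,1,1,1,1,1,1,1,1,1], delta_pos=[[-0.6,0,0.9],[-1.1,0,1.9],[-1.6,0,3.0],[-2.0,0,4.1],[-2.3,0,5.2],[-2.55,0,6.1],[-2.7,0,6.9],[-2.8,0,7.4],[-2.85,0,8.0],[-2.9,0,8.5],[-2.9,0,8.8],[-2.9,0,8.8]], turn=[[0,0,0],[0,0,0],[0,0,0],[0,0,0],[0,0,0],[0,0,0],[0,0,0],[0,0,0],[0,0,0],[0,0,0],[0,0,0],[0,0,0]])

```text
time: 15.88
position: [0.4957, -0.0815, 0.0587]
tool_rot: [0.999, 0.038, 0.001, 0.0]
ft_force: [-2.9, 1.1, 19.3]
grip_width: 0.0003
grip_force: 9.6
```

Run:
```python
from cov import *
rows([0,-.01])
```

```text
[ 0.4957 -0.0815  0.0587] [-2.9  1.1 19.3]
0 [-0.17, -0.12, 0.07]
-0.01 [-0.18, -0.12, 0.26]
```

The tab is down at z = 0.0587 with a firm 19 N on it, so the cover is closed. I'll lift away and check.

Request:
play_rows(gripper=[1,1,1,1,1,1,1,1], delta_pos=[[0,0,-0.5],[-0.3,0,-2],[-1,0,-5],[-2,0,-9],[-3,4,-14],[-3,9,-17],[-3,15,-19],[-3,15,-19]], turn=[[0,0,0],[0,0,0],[0,0,0],[0,0,0],[0,0,0],[0,0,0],[0,0,0],[0,0,0]])

```text
time: 16.88
position: [0.4782, -0.2382, 0.2491]
tool_rot: [0.999, 0.035, 0.003, 0.003]
ft_force: [-0.2, 0.1, -0.8]
grip_width: 0.0004
grip_force: 0.0
```

Run:
```python
from cov import *
c=cam('side','s4.png'); im=c['color'][90:300,200:420,::-1]
Y=np.array([-X[1],X[0],0])
for n,r,h,y in[('rimL',-.170,0,.085),('rimR',-.170,0,-.085),('topL',-.17,.056,.085)]: print(n,(proj(c,H+X*r+Y*y+[0,0,h])-[200,90])*2.8)
cv2.imwrite('pics/s4z.png',cv2.resize(im,None,fx=2.8,fy=2.8,interpolation=cv2.INTER_CUBIC))
print(robot.get_obs()['ft_force'].round(1))
```

```text
rimL [371.53488779 378.99266816]
rimR [425.76237343 271.49436392]
topL [372.54725096 326.64428596]
[-0.2  0.3 -0.8]
```

View pics/s4z.png

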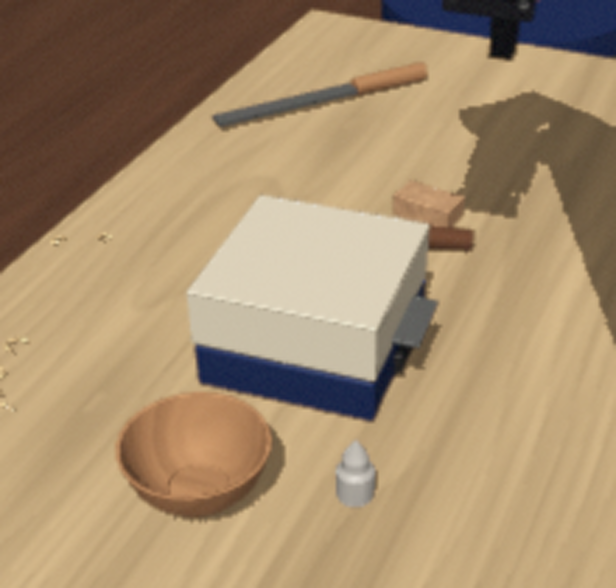

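The cover is fully shut: its rim meets the box at about (375,378), where the prediction was (372,379). The bystanders haven't moved and the robot touches nothing, so I'm handing in.

```bash
python3 -c "
from rig import robot
print(robot.hand_in())"
```

```text
the job is handed in; nothing more can be done
None
```

I handed the job in at about 17 s: the knob is up and locked about 10° short of the round stud (nose roughly 16 mm from its centre, by estimate), the cover is fully closed, and the bystanders look unmoved; hand-in returned no verdict.

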